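# Index the cork dial by one hole

### The arm

A 6-joint arm with a two-finger parallel gripper is mounted at the origin on the work surface. World frame = base frame: x ahead of the robot, y to its left, z up, the work surface at z = 0. Lengths are in m, angles in rad, forces in N, time in s.
With the tool pointing down it reaches from about 0.25 to 0.725 m from the base axis. Payload 4 kg.
Tool frame: the origin (TCP) lies midway between the tips of the shut fingers; the grasp point (between the pads) lies 19 mm behind it; z points along the fingers, y is the direction in which the jaws open and shut (so a half turn about z gives the same grasp; the last joint's range is limited). The gripper opens to 85 mm and grips with 20 to 120 N. Pads are 22 mm wide; open, the fingers measure 114 mm over their backs; the gripper's body (76 mm by 85 mm) begins 54 mm behind the grasp point. The pads swing forward as they close: fully open they stand 13 mm farther back than shut.
Start: joints at [-1.326, 0.241, 0.005, 1.335, 0, 1.571], TCP at [0.121, -0.485, 0.231] pointing down, gripper open.
Joint ranges: [-2.72, 2.72], [-1.05, 1.87], [-1.09, 1.28], [-1.99, 2.15], [-1.42, 1.44], [-3.14, 3.14]. Speed limits (rad/s): [2.79, 2.79, 3.14, 3.14, 3.14, 3.14].

### API

Orientations are given as a unit quaternion [x, y, z, w].
In Python, from workcell import bot, eyes, job gives the robot as it stands.
- The arm moves only by the shell command python3 -m crank 'ROWS'. ROWS is a JSON object of lists of equal length, an entry for each row: "dr": the turn, a rotation vector about the tool's x, y, z in rad, a list of three; "travel": the shift along the tool's x, y, z in m, a list of three; "hand": the finger opening in m, from 0 to 0.0854. In form: {"dr": [[wx, wy, wz], ...], "travel": [[x, y, z], ...], "hand": [hand, ...]}. A call has 1 to 10 rows; each row is the pose to reach, as a shift and turn from the pose commanded when the call began, along the tool's axes at that moment; what a row does not reach only later rows make up. A row lasts 1/8 s, in which the tool goes at most 62.5 mm and 10.7 degrees, less where a joint would pass 70% of its speed; a pose out of reach is approached as far as the arm can. A call with a gripper value outside its range is refused whole. The fingers move at their own pace and stop on an object; the grip force is fixed at half the most. Time passes only in rows, so rows that repeat a pose let the fingers close. It gives the time, the measured TCP pose, the force and the opening at its end, in the units of the state.
- bot.get_obs(): the state, without advancing time (a new reading comes with each control period).
- eyes.camera(name): name is "scene" or "top" or "wrist"; returns a dict with "color" (384x512x3 uint8, red, green, blue), "K" (3x3 intrinsics, pixels), "D" ([k1, k2, p1, p2, k3] as OpenCV has them; the pictures are not rectified), "R" (3x3) and "t" (3): a world point X has camera coordinates R X + t; the wrist camera has in their place "T_tool_cam" (4x4, takes a point from camera to tool coordinates, whose origin is the TCP and whose axes are the flange's). Camera axes: x right, y down, z forward; pixel columns grow to the right and rows downward; lengths in m; the calibration is good to about 2 mm. A picture is of the moment at which its call begins: read the wrist's pose just before it. There is no depth.
- job.job_done(): hands the job in, once; it reports no verdict.
The state is a dict: "clock": time; "joint_pos": joint angles; "joint_vel": joint speeds; "tau": joint torques, N m; "eef_pos": TCP position; "tool_rot": TCP orientation; "ft_force": force on the tool from outside, world axes, zero at the start; "ft_torque": the same for the moment, N m; "grip_width": finger opening in m.
Only numpy, scipy, OpenCV 4.12 (cv2) and the standard library are available. Lean on these libraries where they do the work, as an engineer would, in place of code of your own. Each camera call takes 0.05 s, during which the arm holds its last target.

### The job

Press the yellow plunger head of the cork dial down and, keeping it pressed, push it round counter-clockwise (seen from above) to the next hole of the centre disc only, then let it spring up into that hole, so that the dial is locked with the next cork standing at the red pointer. Both corks stay standing in their pockets; leave the mallet and the pail where they are.

Things in the scene. Friction and masses are not known exactly. Their poses are not given: they have to be found in the camera images.
- stand: Fixed base: blue foot 270 mm across. Origin: on the bench, on the dial's axis; x points to the hole where the pin starts. A post at its centre carries a fixed flat aluminium disc (radius 61 mm, underside 68, top 76 mm above the bench) with 8 holes, 15 mm wide, 45 degrees (0.785 rad) apart, 45 mm from the axis. A red pointer, 63 mm high, stands at -x, 142 to 154 mm from the axis, its point inwards.
- axis (a point): Top centre of the fixed post, on the dial's axis of rotation, 83 mm above the bench.
- gate (a point): Point on the dial's top face height (42 mm above the bench), 95 mm from the axis in line with the red pointer: where the foot of the next cork must come to stand.
- dial (a joint): Turn of the steel dial (260 mm across, top 42 mm above the bench) about its upright axis, rad: 0 at the start hole, growing counter-clockwise from above; 0.785 is the next hole. Friction 0.12 N m. It carries the plunger and four white pockets (43 mm across, 14 mm high). Locked (0.035 rad of play each way) while the pin is in a hole.
- plunger (a joint): How far the plunger is pressed down, m: 0 up (its red round-tipped pin, 12 mm thick, stands in a disc hole, 2 mm proud), 0.016 fully down. A spring raises it: pressing takes about 3 N at the top, 8 N fully down. The pin is clear of the disc from 0.010 on. Between holes, let go, it stays at about 0.010, sliding under the disc, and jumps up at a hole.
- head (a point): Centre of the floor of the yellow round dished plunger head, the place to press: 96 mm above the bench when up, 95 mm from the dial's axis; moves with the plunger and the dial. The dish is 56 mm wide inside, 64 mm outside, its rim stands 16 mm above the floor, so that shut fingertips pressing in it can also push it sideways.
- cork_next: Cork, upright cylinder 30 mm across and 48 mm high, loose in the pocket one hole short of the red pointer (45 degrees clockwise of it). Origin: centre of its underside, on the dial's top face, 95 mm from the axis.
- cork_after: The same cork, loose in the pocket one further back (90 degrees clockwise of the red pointer).
- mallet: Red plastic mallet lying on the bench to the robot's right, 270 mm long. Origin: beneath it; its x axis runs along the handle to the head. A bystander.
- pail: Small white open plastic pail standing on the bench to the robot's left, 100 mm across the rim and 95 mm high. Origin: centre of its underside. A bystander.

How it is judged:
By the outcome, as a careful person would: the job done as asked, in the order asked, and still so for the second after the job is handed in, with the robot touching nothing.
It also fails if it takes over 38 s, if anything falls off the work surface, if the arm or the gripper's body presses on something with over 40 N, if the wrist force passes 120 N, or if a joint passes its speed limit or range.

## Working session

There is one attempt and no reset: what is moved stays moved. The work goes in short steps, Python scripts to look and compute and a shell command to move; the robot and the scene stay as the last step left them, time stands still between calls to the robot, and variables do not carry over. Pictures are saved under pics/ and viewed, and the job is handed in when it is done.

```bash
mkdir -p pics; ls; python3 - <<'E'
from workcell import bot,eyes,job
import cv2,numpy as np
o=bot.get_obs();print({k:np.round(v,4).tolist() for k,v in o.items()})
for n in ["scene","top"]:
    c=eyes.camera(n);cv2.imwrite(f"pics/{n}0.png",c["color"][:,:,::-1])
    print(n,c["K"],c["D"],c["R"],c["t"])
E
```

```text
pics
{'clock': 0.0, 'joint_pos': [-1.326, 0.2414, 0.0037, 1.3352, -0.0, 1.5708], 'joint_vel': [-0.0005, 0.0005, 0.0004, 0.001, -0.0007, 0.0003], 'tau': [0.0005, -37.2319, 25.2409, 0.017, 0.0001, 0.0], 'eef_pos': [0.121, -0.4845, 0.2304], 'tool_rot': [0.9925, 0.1221, -0.0001, -0.001], 'ft_force': [-0.4821, -0.7933, -0.0921], 'ft_torque': [-0.0123, -0.0315, 0.0265], 'grip_width': 0.0853}
scene [[403.75442139   0.         254.33489044]
 [  0.         403.75442139 186.88884489]
 [  0.           0.           1.        ]] [0.02426349 0.         0.         0.         0.        ] [[ 0.72228078  0.69131189 -0.01995855]
 [ 0.46702931 -0.50882928 -0.72317106]
 [-0.51009225  0.51301133 -0.69038052]] [-0.40163369 -0.19255435  1.46676368]
top [[424.01107627   0.         251.90165493]
 [  0.         424.01107627 185.89347011]
 [  0.           0.           1.        ]] [0.01802267 0.         0.         0.         0.        ] [[-0.0215533  -0.99951095 -0.02265643]
 [-0.9915246   0.02427416 -0.12763128]
 [ 0.12811882  0.01971353 -0.99156288]] [0.0067603  0.57180013 1.26330947]
```

View pics/scene0.png

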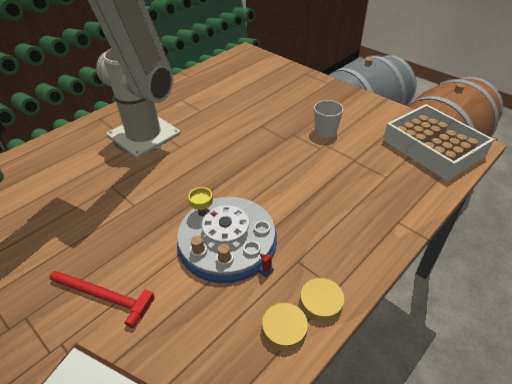

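View pics/top0.png

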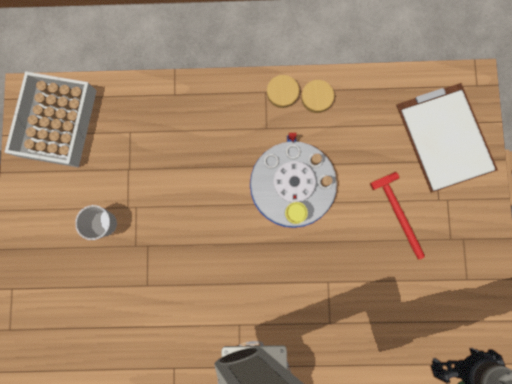

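The scene view shows the dial at about (227,235), with the head at (201,198) and the corks at (197,245) and (224,253). In the top view the axis is near (294,182), the head near (297,212), the pointer near (293,137), and the corks near (317,158) and (327,181). Next I measure these precisely.

```bash
cat > h.py <<'E'
import cv2,numpy as np
from workcell import bot,eyes
from scipy.spatial.transform import Rotation as Rn
def ray(c,uv,z):
    p=cv2.undistortPoints(np.array(uv,float).reshape(-1,1,2),c["K"],c["D"]).reshape(-1,2)
    d=np.c_[p,np.ones(len(p))]@c["R"]; C=-c["R"].T@c["t"]
    s=(z-C[2])/d[:,2]; return C+d*s[:,None]
def proj(c,X):
    return cv2.projectPoints(np.array(X,float).reshape(-1,3),cv2.Rodrigues(c["R"])[0],c["t"],c["K"],c["D"])[0].reshape(-1,2)
def circ(ctr,r,n=90):
    a=np.linspace(0,2*np.pi,n);return np.c_[ctr[0]+r*np.cos(a),ctr[1]+r*np.sin(a),np.full(n,ctr[2])]
def hsv(c): return cv2.cvtColor(c["color"],cv2.COLOR_RGB2HSV)
def overlay(c,polys,name,box,s):
    im=cv2.resize(c["color"][:,:,::-1],None,fx=s,fy=s,interpolation=cv2.INTER_CUBIC)
    for P,col in polys: cv2.polylines(im,[np.int32((proj(c,P)+.5)*s-.5)],False,col,1)
    x0,y0,x1,y1=[int(v*s) for v in box]; cv2.imwrite(name,im[y0:y1,x0:x1])
E
python3 - <<'E'
from h import *
from scipy.optimize import least_squares
cs={n:eyes.camera(n) for n in["top","scene"]}
box={"top":(240,125,350,235),"scene":(165,180,290,285)}
for n,c in cs.items():
    H=hsv(c);b=box[n]
    m=((H[...,0]>22)&(H[...,0]<35)&(H[...,1]>130)&(H[...,2]>60)).astype(np.uint8)
    k=np.zeros_like(m);k[b[1]:b[3],b[0]:b[2]]=1;m*=k
    ys,xs=np.nonzero(m);print(n,"yellow",len(xs),xs.mean(),ys.mean(),xs.min(),xs.max(),ys.min(),ys.max(),ray(c,[xs.mean(),ys.mean()],.106))
    r=(((H[...,0]<6)|(H[...,0]>174))&(H[...,1]>150)&(H[...,2]>60)).astype(np.uint8)*k
    nl,l,st,ce=cv2.connectedComponentsWithStats(r);
    for i in range(1,nl): print(" red",st[i],ce[i],ray(c,ce[i],.05))
    bl=((H[...,0]>100)&(H[...,0]<125)&(H[...,1]>140)).astype(np.uint8)*k
    ys,xs=np.nonzero(bl);print(" blue",len(xs),xs.min(),xs.max(),ys.min(),ys.max())
c0=[.39,-.085]
c=cs["top"];print(ray(c,[294,182],.08),ray(c,[297,212],.112))
for n,c in cs.items():
    b=box[n];s=6;im=c["color"][b[1]:b[3],b[0]:b[2],::-1]
    cv2.imwrite(f"pics/{n}_z.png",cv2.resize(im,None,fx=5,fy=5,interpolation=cv2.INTER_CUBIC))
E
```

```text
top yellow 74 293.2027027027027 214.09459459459458 286 305 204 222 [[ 0.47837747 -0.1245294   0.106     ]]
 red [289 133   7   7  40] [292.025 135.575] [[ 0.72296182 -0.13333801  0.05      ]]
 red [294 196   1   2   2] [294.  196.5] [[ 0.53471913 -0.13298655  0.05      ]]Traceback (most recent call last):
  File "<stdin>", line 14, in <module>
    return umr_minimum(a, axis, None, out, keepdims, initial, where)
ValueError: zero-size array to reduction operation minimum which has no identity
```

```bash
python3 -c "
from workcell import bot;print(bot.get_obs()['clock'])"
```

```text
0.2
```

```bash
python3 - <<'E'
from h import *
import pickle
cs={n:eyes.camera(n) for n in["top","scene"]};pickle.dump(cs,open("cs0.pkl","wb"))
box={"top":(240,125,350,235),"scene":(165,180,290,285)}
for n,c in cs.items():
    H=hsv(c);b=box[n];k=np.zeros(H.shape[:2],bool);k[b[1]:b[3],b[0]:b[2]]=1
    m=k&(H[...,0]>22)&(H[...,0]<35)&(H[...,1]>110)&(H[...,2]>50)
    # fill hull
    if n=="top": m[:198]=0
    ys,xs=np.nonzero(m); hull=cv2.convexHull(np.c_[xs,ys].astype(np.int32)); f=np.zeros(m.shape,np.uint8);cv2.fillPoly(f,[hull],1)
    ys,xs=np.nonzero(f);print(n,len(xs),xs.mean(),ys.mean(),xs.min(),xs.max(),ys.min(),ys.max(),ray(c,[xs.mean(),ys.mean()],.112))
c=cs["top"];print(ray(c,[294,182],.08),ray(c,[293,137],.063))
A=ray(c,[294.5,182],.08)[0]; hd=ray(c,[297,212],.112)[0]
for n,c in cs.items():
    a=A.copy();P=[(circ([a[0],a[1],.076],.061),(0,255,0)),(circ([a[0],a[1],.042],.130),(255,0,255)),(circ([hd[0],hd[1],.112],.032),(255,0,0))]
    overlay(c,P,f"pics/{n}_z.png",box[n],5)
E
```

```text
top 346 295.8757225433526 212.48554913294797 286 306 203 222 [[ 0.48243626 -0.13184718  0.112     ]]
scene 449 200.12249443207128 197.76614699331847 188 211 187 209 [[ 0.49493034 -0.13971147  0.112     ]]
[[ 0.57477688 -0.13208871  0.08      ]] [[ 0.71521071 -0.13511524  0.063     ]]
```

View pics/top_z.png

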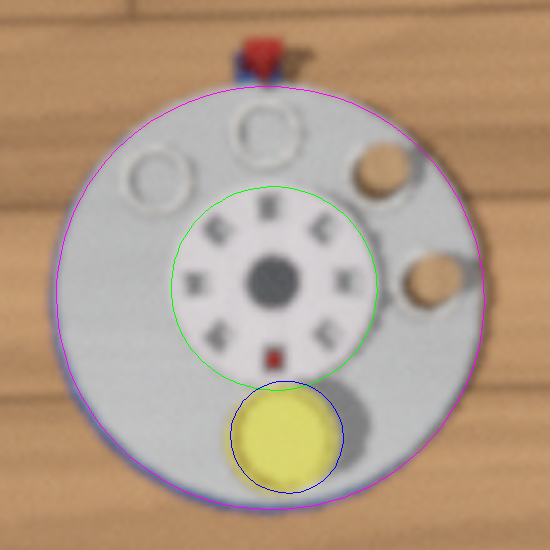

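View pics/scene_z.png

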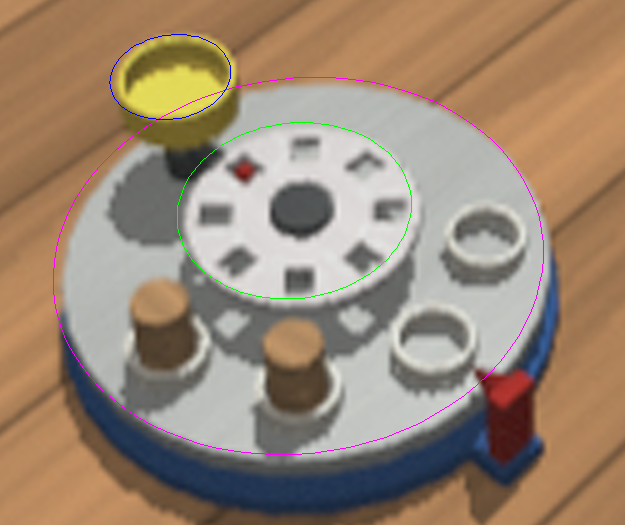

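```bash
cat > m.py <<'E'
from h import *
import pickle
cs=pickle.load(open("cs0.pkl","rb"))
def un(n,p):
    b={"top":(240,125),"scene":(165,180)}[n];return (np.array(p,float)+.5)/5-.5+np.array(b)
T,S=cs["top"],cs["scene"]
print("post",ray(T,un("top",[(272,282)]),.083),ray(S,un("scene",[(302,209)]),.083))
hT=[(268,209),(322,229),(347,282),(327,335),(274,359),(218,335),(195,283),(219,230)]
hS=[(305,148),(363,162),(389,209),(362,260),(299,279),(237,261),(215,214),(244,170)]
for c,n,h in((T,"top",hT),(S,"scene",hS)):
    X=ray(c,un(n,h),.074);m=X.mean(0);d=X-m;print("holes",n,m,np.hypot(d[:,0],d[:,1]),np.degrees(np.arctan2(d[:,1],d[:,0])).round(1))
print("pin",ray(T,un("top",[(274,359)]),.078),ray(S,un("scene",[(244,170)]),.078))
print("head rim",ray(T,un("top",[(281,437)]),.112),ray(S,un("scene",[(180,84)]),.112))
print("pockets",ray(T,un("top",[(268,132),(158,180)]),.056),ray(S,un("scene",[(435,340),(485,238)]),.056))
print("corks",ray(T,un("top",[(384,171),(436,280)]),.090),ray(S,un("scene",[(293,341),(160,302)]),.090))
print("pointer top",ray(T,un("top",[(263,47)]),.063),ray(S,un("scene",[(508,386)]),.063))
E
python3 m.py
```

```text
post [[ 0.57734799 -0.1319496   0.083     ]] [[ 0.5835362 -0.1358004  0.083    ]]
holes top [ 0.57825749 -0.13219007  0.074     ] [0.04442002 0.0444159  0.04494284 0.04530242 0.04570485 0.04469037
 0.04527384 0.04420694] [   0.5  -44.8  -91.  -135.2 -179.9  133.2   88.9   42.8]
holes scene [ 0.57862804 -0.13218031  0.074     ] [0.0455553  0.04644811 0.04546227 0.04636011 0.04504625 0.04528279
 0.04526219 0.04423806] [ 134.6   92.1   45.2   -1.9  -45.   -90.  -135.4 -179.2]
pin [[ 0.53214593 -0.13195827  0.078     ]] [[ 0.53739604 -0.13504076  0.078     ]]
head rim [[ 0.48382761 -0.13167999  0.112     ]] [[ 0.49197712 -0.13551124  0.112     ]]
pockets [[ 0.67332886 -0.1348304   0.056     ]
 [ 0.6453868  -0.0671194   0.056     ]] [[ 0.67760221 -0.13528772  0.056     ]
 [ 0.65030482 -0.06924078  0.056     ]]
corks [[ 0.64087699 -0.19958069  0.09      ]
 [ 0.57518391 -0.22727916  0.09      ]] [[ 0.64683519 -0.20056473  0.09      ]
 [ 0.58138917 -0.22861496  0.09      ]]
pointer top [[ 0.7246125  -0.13299979  0.063     ]] [[ 0.726997   -0.13500999  0.063     ]]
```

```bash
cat > go.py <<'E'
from h import *
import sys
o=bot.get_obs();R=Rn.from_quat(o["tool_rot"]).as_matrix()
print("t",o["clock"],"p",np.round(o["eef_pos"],4),"q",np.round(o["tool_rot"],4),"F",np.round(o["ft_force"],2),"w",round(o["grip_width"],4),"jp",np.round(o["joint_pos"],2))
for a in sys.argv[1:]:
    print(a,np.round(R.T@(np.array(eval(a))-o["eef_pos"]),4))
print("tilt fix dr", np.round(Rn.from_matrix(R.T@(np.array([[R[0,0],R[1,0],0],[R[1,0],-R[0,0],0],[0,0,-1]])).T).as_rotvec() if 0 else 0,4), "toolz",np.round(R[:,2],4))
E
python3 go.py "[0.487,-0.134,0.20]"
```

```text
t 0.3 p [ 0.1211 -0.4849  0.231 ] q [ 9.925e-01  1.221e-01 -1.000e-04 -3.000e-04] F [ 0.22 -0.29  0.42] w 0.0856 jp [-1.33  0.24  0.    1.34 -0.    1.57]
[0.487,-0.134,0.20] [ 0.44   -0.2518  0.0312]
tilt fix dr 0 toolz [-2.e-04  7.e-04 -1.e+00]
```

```bash
python3 -m crank '{"dr":[[0,0,0],[0,0,0],[0,0,0],[0,0,0],[0,0,0],[0,0,0],[0,0,0],[0,0,0],[0,0,0],[0,0,0]],"travel":[[0.049,-0.028,0],[0.098,-0.056,0],[0.147,-0.084,0],[0.196,-0.112,0],[0.244,-0.14,0],[0.293,-0.168,0],[0.342,-0.196,0.01],[0.391,-0.224,0.02],[0.44,-0.252,0.031],[0.44,-0.252,0.031]],"hand":[0,0,0,0,0,0,0,0,0,0]}'
python3 go.py "[0.487,-0.134,0.20]"
python3 - <<'E'
from h import *
import pickle
o=bot.get_obs();c=eyes.camera("wrist");pickle.dump((o,c),open("w1.pkl","wb"))
cv2.imwrite("pics/w1.png",c["color"][:,:,::-1]);print(c["K"],c["T_tool_cam"])
E
```

```text
clock: 1.55
eef_pos: [0.4886, -0.1311, 0.1989]
tool_rot: [0.992, 0.125, -0.001, -0.001]
ft_force: [-1.2, -0.6, -0.2]
grip_width: -0.0003
t 1.55 p [ 0.4886 -0.1311  0.1989] q [ 9.921e-01  1.251e-01 -6.000e-04 -6.000e-04] F [-1.16 -0.59 -0.17] w -0.0003 jp [-0.26  0.27 -0.04  1.26  0.    2.63]
[0.487,-0.134,0.20] [-0.0023  0.0024 -0.0011]
tilt fix dr 0 toolz [-0.0014  0.001  -1.    ]
[[342.50876667   0.         257.1344026 ]
 [  0.         342.50876667 188.00883426]
 [  0.           0.           1.        ]] [[-5.41862840e-04 -9.56262498e-01 -2.92509386e-01  7.35220083e-02]
 [ 9.99999853e-01 -5.27715890e-04 -1.27270600e-04 -6.05343420e-05]
 [-3.26577493e-05 -2.92509412e-01  9.56262643e-01 -1.42439694e-01]
 [ 0.00000000e+00  0.00000000e+00  0.00000000e+00  1.00000000e+00]]
```

View pics/w1.png

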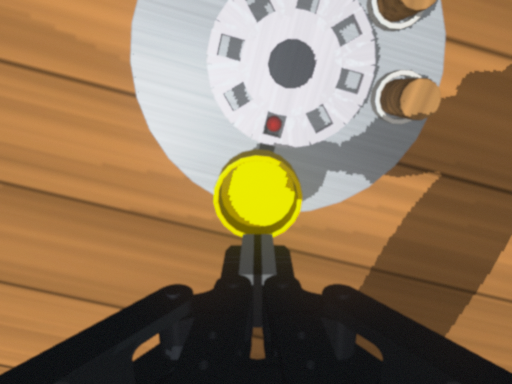

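The wrist view shows the head rim centred at about (258,194), the pin at (274,124) and the post cap at (292,63).

```bash
python3 - <<'E'
from h import *
import pickle
o,c=pickle.load(open("w1.pkl","rb"))
R=Rn.from_quat(o["tool_rot"]).as_matrix();Tt=np.eye(4);Tt[:3,:3]=R;Tt[:3,3]=o["eef_pos"]
W=Tt@c["T_tool_cam"];c["R"]=W[:3,:3].T;c["t"]=-c["R"]@W[:3,3]
H=hsv(c);m=((H[...,0]>22)&(H[...,0]<36)&(H[...,1]>200)).astype(np.uint8);m[245:]=0
n,l,st,ce=cv2.connectedComponentsWithStats(m);i=1+st[1:,4].argmax();print(st[i],ce[i])
pts=cv2.convexHull(np.argwhere(l==i)[:,::-1].astype(np.int32));(e,ax,an)=cv2.fitEllipse(pts);print(e,ax)
print("head rim",ray(c,e,.112),"pin",ray(c,[274,125],.078),"post",ray(c,[292,63],.083))
Q=ray(c,[[213,194],[302,194]],.112);print("dia",np.linalg.norm(Q[1]-Q[0]))
print("top/scene views of tip not needed")
E
```

```text
[ 213  155   89   82 5722] [257.21461028 196.26109752]
(257.237060546875, 197.4221954345703) (85.49947357177734, 87.7976303100586)
head rim [[ 0.48501543 -0.13184471  0.112     ]] pin [[ 0.53339693 -0.13260801  0.078     ]] post [[ 0.57912768 -0.13320847  0.083     ]]
dia 0.0626621125104276
top/scene views of tip not needed
```

```bash
python3 go.py "[0.485,-0.132,0.10]" "[0.485,-0.132,0.083]"
```

```text
t 1.6 p [ 0.4874 -0.1325  0.1994] q [ 9.923e-01  1.239e-01 -9.000e-04 -2.000e-04] F [-1.16  0.66  0.59] w 0.0002 jp [-0.27  0.27 -0.04  1.26 -0.    2.63]
[0.485,-0.132,0.10] [-0.002  -0.001   0.0994]
[0.485,-0.132,0.083] [-0.002  -0.001   0.1164]
tilt fix dr 0 toolz [-1.9e-03  2.0e-04 -1.0e+00]
```

```bash
python3 -m crank '{"dr":[[0,0,0],[0,0,0],[0,0,0],[0,0,0],[0,0,0],[0,0,0]],"travel":[[-0.002,-0.002,0.04],[-0.002,-0.002,0.075],[-0.002,-0.002,0.09],[-0.002,-0.002,0.098],[-0.002,-0.002,0.102],[-0.002,-0.002,0.106]],"hand":[0,0,0,0,0,0]}'
python3 go.py "[0.485,-0.132,0.083]"
python3 - <<'E'
from h import *
c=eyes.camera("wrist");cv2.imwrite("pics/w2.png",c["color"][:,:,::-1])
E
```

```text
clock: 2.35
eef_pos: [0.4855, -0.133, 0.0953]
tool_rot: [0.993, 0.122, 0.001, 0.001]
ft_force: [-1.2, -1.3, 3.5]
grip_width: -0.0001
t 2.35 p [ 0.4855 -0.133   0.0953] q [9.925e-01 1.219e-01 1.100e-03 5.000e-04] F [-1.16 -1.3   3.47] w -0.0001 jp [-0.27  0.35 -0.22  1.   -0.    2.63]
[0.485,-0.132,0.083] [-0.0002 -0.0011  0.0123]
tilt fix dr 0 toolz [ 2.2e-03 -8.0e-04 -1.0e+00]
```

View pics/w2.png

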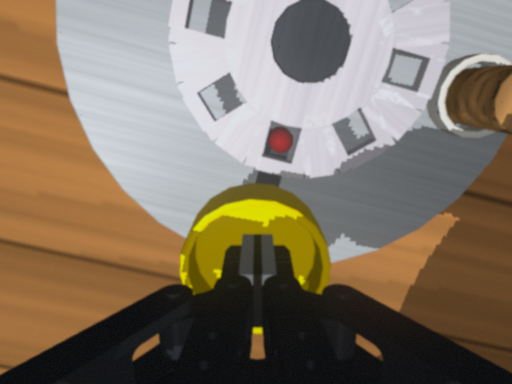

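The fingertips are in the dish and contact starts at 3.5 N. Pressing now.

```bash
python3 -m crank '{"dr":[[0,0,0],[0,0,0],[0,0,0],[0,0,0],[0,0,0]],"travel":[[0,0,0.004],[0,0,0.008],[0,0,0.012],[0,0,0.0135],[0,0,0.0135]],"hand":[0,0,0,0,0]}'
python3 go.py
python3 - <<'E'
from h import *
A=np.array([.579,-.133]);o=bot.get_obs();R=Rn.from_quat(o["tool_rot"]).as_matrix()
p0=np.array([.485,-.132])
for d in range(0,49,3):
    a=np.radians(d);M=np.array([[np.cos(a),-np.sin(a)],[np.sin(a),np.cos(a)]])
    dp=np.r_[A+M@(p0-A)-p0,0];print(d,np.round(R.T@dp,4)[:2],np.round(p0+dp[:2],4))
c=eyes.camera("wrist");cv2.imwrite("pics/w3.png",c["color"][:,:,::-1])
E
```

```text
clock: 3.02
eef_pos: [0.4855, -0.133, 0.0817]
tool_rot: [0.993, 0.122, 0.001, 0.001]
ft_force: [-1.5, -0.9, 7.5]
grip_width: 0.0003
t 3.025 p [ 0.4855 -0.133   0.0817] q [9.925e-01 1.221e-01 1.000e-03 7.000e-04] F [-1.47 -0.89  7.54] w 0.0003 jp [-0.27  0.36 -0.24  0.97 -0.    2.63]
tilt fix dr 0 toolz [ 0.0022 -0.0011 -1.    ]
0 [0. 0.] [ 0.485 -0.132]
3 [-0.0011  0.0048] [ 0.4851 -0.1369]
6 [-0.002   0.0096] [ 0.4854 -0.1418]
9 [-0.0026  0.0145] [ 0.486  -0.1467]
12 [-0.0029  0.0194] [ 0.4868 -0.1516]
15 [-0.003   0.0244] [ 0.4879 -0.1564]
18 [-0.0029  0.0293] [ 0.4893 -0.1611]
21 [-0.0025  0.0342] [ 0.4909 -0.1658]
24 [-0.0018  0.039 ] [ 0.4927 -0.1703]
27 [-0.0009  0.0439] [ 0.4948 -0.1748]
30 [0.0003 0.0487] [ 0.4971 -0.1791]
33 [0.0017 0.0534] [ 0.4996 -0.1834]
36 [0.0034 0.058 ] [ 0.5024 -0.1874]
39 [0.0053 0.0625] [ 0.5053 -0.1914]
42 [0.0075 0.067 ] [ 0.5085 -0.1952]
45 [0.0098 0.0713] [ 0.5118 -0.1988]
48 [0.0124 0.0755] [ 0.5154 -0.2022]
```

View pics/w3.png

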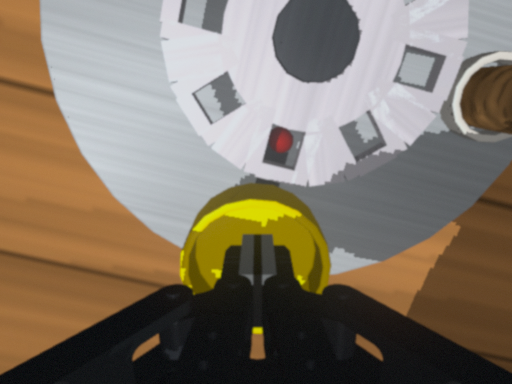

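The pin has dropped inside its hole and the force reads 7.5 N. First part of the sweep:

```bash
python3 -m crank '{"dr":[[0,0,0],[0,0,0],[0,0,0],[0,0,0],[0,0,0],[0,0,0],[0,0,0],[0,0,0],[0,0,0]],"travel":[[-0.0011,0.0048,0],[-0.002,0.0096,0],[-0.0026,0.0145,0],[-0.0029,0.0194,0],[-0.003,0.0244,0],[-0.0029,0.0293,0],[-0.0025,0.0342,0],[-0.0018,0.039,0],[-0.0018,0.039,0]],"hand":[0,0,0,0,0,0,0,0,0]}'
python3 go.py "[.5118,-.1988,.0817]"
python3 - <<'E'
from h import *
c=eyes.camera("wrist");cv2.imwrite("pics/w4.png",c["color"][:,:,::-1])
c=eyes.camera("scene");cv2.imwrite("pics/s4.png",cv2.resize(c["color"][170:290,150:300,::-1],None,fx=5,fy=5,interpolation=cv2.INTER_CUBIC))
E
```

```text
clock: 4.2
eef_pos: [0.4938, -0.1713, 0.082]
tool_rot: [0.993, 0.122, 0.002, 0.001]
ft_force: [-0.3, -0.4, 7.1]
grip_width: 0.0003
t 4.2 p [ 0.4938 -0.1713  0.082 ] q [9.925e-01 1.221e-01 1.600e-03 7.000e-04] F [-0.26 -0.45  7.13] w 0.0003 jp [-0.33  0.4  -0.19  0.98  0.    2.56]
[.5118,-.1988,.0817] [0.0108 0.0311 0.0004]
tilt fix dr 0 toolz [ 3.3e-03 -9.0e-04 -1.0e+00]
```

View pics/w4.png

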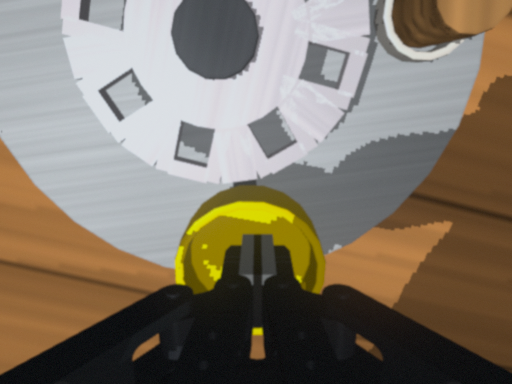

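View pics/s4.png

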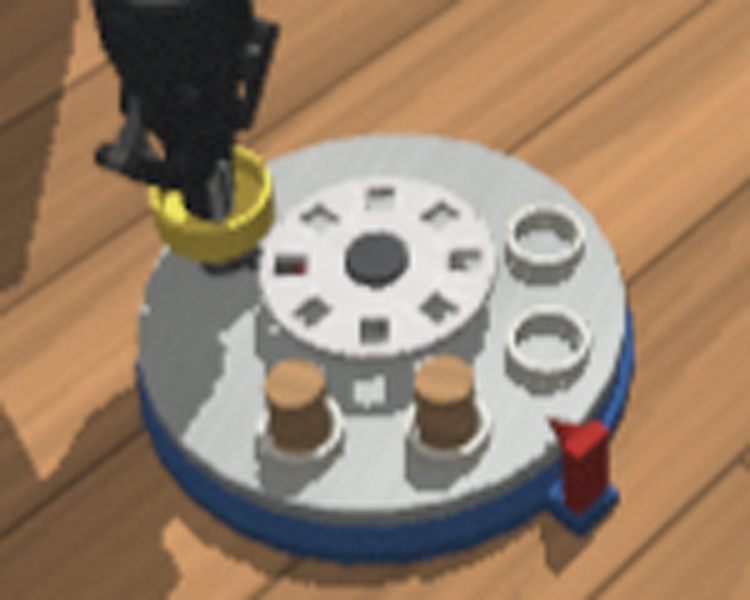

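About halfway: the corks are standing and the pin's red shows at (300,267) under the next hole's edge. The dish lags the fingers by about 2 mm. I'll continue to roughly 44°, still pressed.

```bash
python3 -m crank '{"dr":[[0,0,0],[0,0,0],[0,0,0],[0,0,0],[0,0,0],[0,0,0],[0,0,0],[0,0,0]],"travel":[[0.0009,0.0049,0],[0.0021,0.0097,0],[0.0035,0.0144,0],[0.0052,0.019,0],[0.0071,0.0235,0],[0.0093,0.028,0],[0.0116,0.0323,0],[0.0116,0.0323,0]],"hand":[0,0,0,0,0,0,0,0]}'
python3 go.py
python3 - <<'E'
from h import *
import pickle
o=bot.get_obs();c=eyes.camera("wrist");cv2.imwrite("pics/w5.png",c["color"][:,:,::-1]);pickle.dump((o,c),open("w5.pkl","wb"))
c=eyes.camera("scene");cv2.imwrite("pics/s5.png",cv2.resize(c["color"][170:290,150:300,::-1],None,fx=5,fy=5,interpolation=cv2.INTER_CUBIC))
E
```

```text
clock: 5.3
eef_pos: [0.5129, -0.1997, 0.082]
tool_rot: [0.993, 0.122, 0.002, 0.001]
ft_force: [0.1, -0.2, 7.6]
grip_width: 0.0005
t 5.3 p [ 0.5129 -0.1997  0.082 ] q [9.925e-01 1.222e-01 1.600e-03 6.000e-04] F [ 0.05 -0.22  7.64] w 0.0005 jp [-0.37  0.44 -0.11  1.01  0.    2.53]
tilt fix dr 0 toolz [ 3.4e-03 -9.0e-04 -1.0e+00]
```

View pics/w5.png

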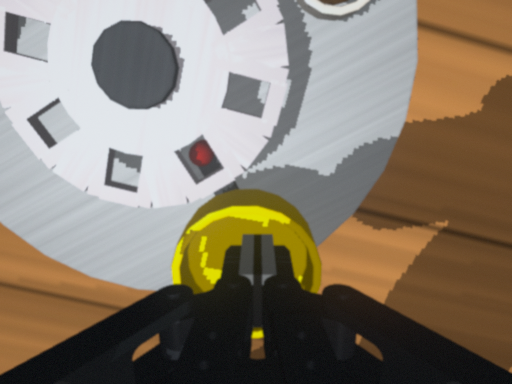

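View pics/s5.png

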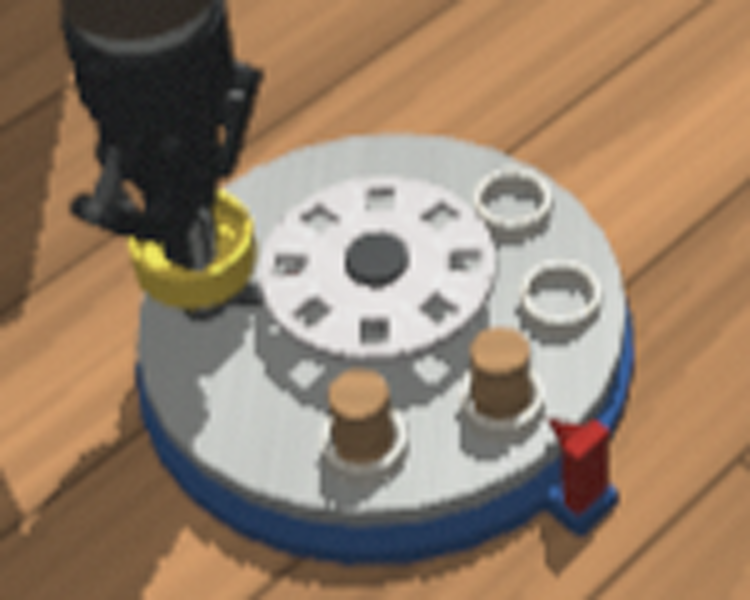

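```bash
python3 - <<'E'
from h import *
import pickle
o,c=pickle.load(open("w5.pkl","rb"))
R=Rn.from_quat(o["tool_rot"]).as_matrix();Tt=np.eye(4);Tt[:3,:3]=R;Tt[:3,3]=o["eef_pos"]
W=Tt@c["T_tool_cam"];c["R"]=W[:3,:3].T;c["t"]=-c["R"]@W[:3,3]
H=hsv(c);m=(((H[...,0]<8)|(H[...,0]>172))&(H[...,1]>150)&(H[...,2]>40)).astype(np.uint8);m[:130]=0;m[180:]=0
ys,xs=np.nonzero(m);u=[xs.mean(),ys.mean()];print(u,len(xs))
po=ray(c,[136,65],.083)[0];hs=ray(c,[[199,160],[124,171],[53,124],[246,95],[27,37]],.075)
print("post",po)
for X in hs:d=X-po;print("hole",np.hypot(*d[:2]),np.degrees(np.arctan2(d[1],d[0]))%360)
for z in(.062,.064,.066):
    d=ray(c,u,z)[0]-po;print("pin",z,np.hypot(*d[:2]),np.degrees(np.arctan2(d[1],d[0]))%360)
E
```

```text
[np.float64(200.67796610169492), np.float64(155.6271186440678)] 59
post [ 0.57944256 -0.13436373  0.083     ]
hole 0.044912312167399986 222.39130927561735
hole 0.04629698373477162 178.16828430612654
hole 0.047310583925215054 133.93704202490107
hole 0.04409437358974519 268.82480426816574
hole 0.046886887543953586 90.30169022748755
pin 0.062 0.04488319127330186 220.52380417995198
pin 0.064 0.044671971601935936 221.13559431065516
pin 0.066 0.04446589322503438 221.75312611546016
```

The pin is about 2° short of the next hole. I'll advance 2° more while pressed, then check again.

```bash
python3 -m crank '{"dr":[[0,0,0],[0,0,0],[0,0,0]],"travel":[[0.0009,0.0014,0],[0.0017,0.0028,0],[0.0017,0.0028,0]],"hand":[0,0,0]}'
cat > pin.py <<'E'
from h import *
o=bot.get_obs();c=eyes.camera("wrist");import sys
cv2.imwrite(sys.argv[1],c["color"][:,:,::-1])
R=Rn.from_quat(o["tool_rot"]).as_matrix();Tt=np.eye(4);Tt[:3,:3]=R;Tt[:3,3]=o["eef_pos"]
W=Tt@c["T_tool_cam"];c["R"]=W[:3,:3].T;c["t"]=-c["R"]@W[:3,3]
H=hsv(c);m=(((H[...,0]<8)|(H[...,0]>172))&(H[...,1]>150)&(H[...,2]>40)).astype(np.uint8);m[:100]=0;m[190:]=0;m[:,300:]=0
ys,xs=np.nonzero(m);u=[xs.mean(),ys.mean()];print(u,len(xs))
for z in(.062,.064,.066,.078):
    d=ray(c,u,z)[0]-[.5794,-.1344,0];print("pin",z,np.hypot(*d[:2]),np.degrees(np.arctan2(d[1],d[0]))%360)
E
python3 pin.py pics/w6.png; python3 go.py
```

```text
clock: 5.78
eef_pos: [0.5147, -0.2015, 0.0819]
tool_rot: [0.992, 0.122, 0.001, 0.0]
ft_force: [-1.0, 0.8, 7.1]
grip_width: 0.0002
[np.float64(197.25301204819277), np.float64(157.6987951807229)] 83
pin 0.062 0.04473772050838448 221.19695500912945
pin 0.064 0.04453046648271435 221.84838565819936
pin 0.066 0.044329022212296953 222.5058225355776
pin 0.078 0.0432467441814347 226.5708549918553
t 5.825 p [ 0.5147 -0.2015  0.0819] q [9.925e-01 1.223e-01 1.300e-03 2.000e-04] F [0.3  0.66 7.32] w 0.0 jp [-0.37  0.45 -0.1   1.02  0.    2.52]
tilt fix dr 0 toolz [ 2.6e-03 -1.0e-04 -1.0e+00]
```

View pics/w6.png

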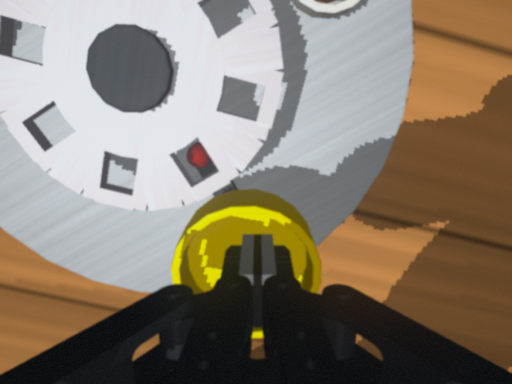

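Now close enough. I'll nudge slightly and ease up to let it spring into the hole.

```bash
python3 -m crank '{"dr":[[0,0,0],[0,0,0],[0,0,0],[0,0,0],[0,0,0]],"travel":[[0.0005,0.0009,0],[0.0005,0.0009,-0.003],[0.0005,0.0009,-0.006],[0.0005,0.0009,-0.009],[0.0005,0.0009,-0.009]],"hand":[0,0,0,0,0]}'
python3 pin.py pics/w7.png; python3 go.py
```

```text
clock: 6.45
eef_pos: [0.5153, -0.2021, 0.0906]
tool_rot: [0.992, 0.122, 0.001, 0.0]
ft_force: [1.2, 1.6, 4.5]
grip_width: -0.0001
[np.float64(194.80851063829786), np.float64(158.4964539007092)] 141
pin 0.062 0.04548899574018023 217.8273863419606
pin 0.064 0.04525377238336766 218.4722933681585
pin 0.066 0.045024341793688534 219.12385615954744
pin 0.078 0.04377434633159821 223.16862836761814
t 6.5 p [ 0.5153 -0.2021  0.0904] q [ 0.9925  0.1223  0.0011 -0.    ] F [0.36 1.75 4.59] w 0.0001 jp [-0.37  0.44 -0.09  1.04  0.    2.52]
tilt fix dr 0 toolz [ 2.1e-03  3.0e-04 -1.0e+00]
```

View pics/w7.png

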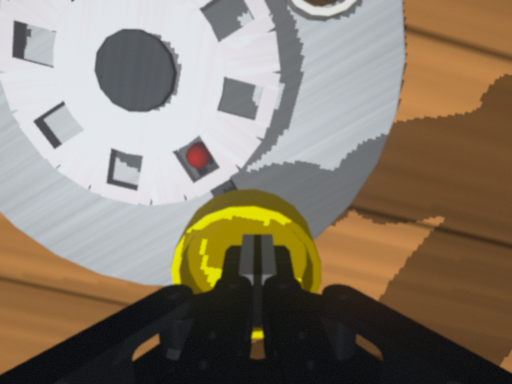

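At 9 mm of lift there is still 4.5 N of spring force, so the pin has entered the hole. Withdrawing now.

```bash
python3 -m crank '{"dr":[[0,0,0],[0,0,0],[0,0,0],[0,0,0],[0,0,0],[0,0,0],[0,0,0],[0,0,0]],"travel":[[0,0,-0.003],[0,0,-0.006],[0,0,-0.01],[0,0,-0.02],[0,0,-0.04],[0,0,-0.08],[0,0,-0.12],[0,0,-0.12]],"hand":[0,0,0,0,0,0,0,0]}'
python3 pin.py pics/w8.png; python3 go.py
python3 - <<'E'
from h import *
for n in("scene","top"):
    c=eyes.camera(n);b={"scene":(150,170,300,290),"top":(235,120,355,240)}[n]
    cv2.imwrite(f"pics/{n}9.png",cv2.resize(c["color"][b[1]:b[3],b[0]:b[2],::-1],None,fx=5,fy=5,interpolation=cv2.INTER_CUBIC))
    cv2.imwrite(f"pics/{n}9full.png",c["color"][:,:,::-1])
E
```

```text
clock: 7.5
eef_pos: [0.5161, -0.2034, 0.2138]
tool_rot: [0.993, 0.122, 0.003, 0.002]
ft_force: [0.3, 0.4, -0.3]
grip_width: -0.0001
[np.float64(217.3095238095238), np.float64(129.54761904761904)] 42
pin 0.062 0.045358632949299406 217.69179031095788
pin 0.064 0.04522397416468087 218.0741938632016
pin 0.066 0.04509134185967885 218.4588642495908
pin 0.078 0.04433910305254168 220.81359266747296
t 7.55 p [ 0.515  -0.2029  0.2116] q [0.9925 0.1219 0.0013 0.001 ] F [-0.92 -0.32 -1.04] w 0.0001 jp [-0.38  0.35  0.11  1.32 -0.    2.52]
tilt fix dr 0 toolz [ 0.0029 -0.0016 -1.    ]
```

View pics/w8.png

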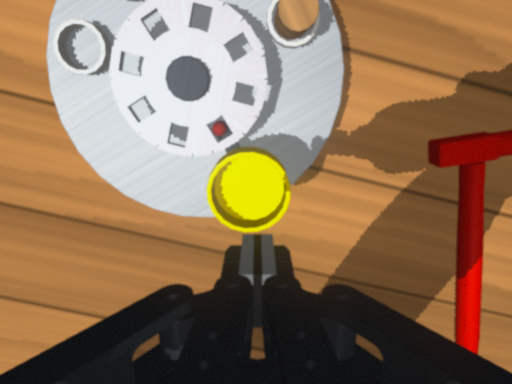

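View pics/scene9.png

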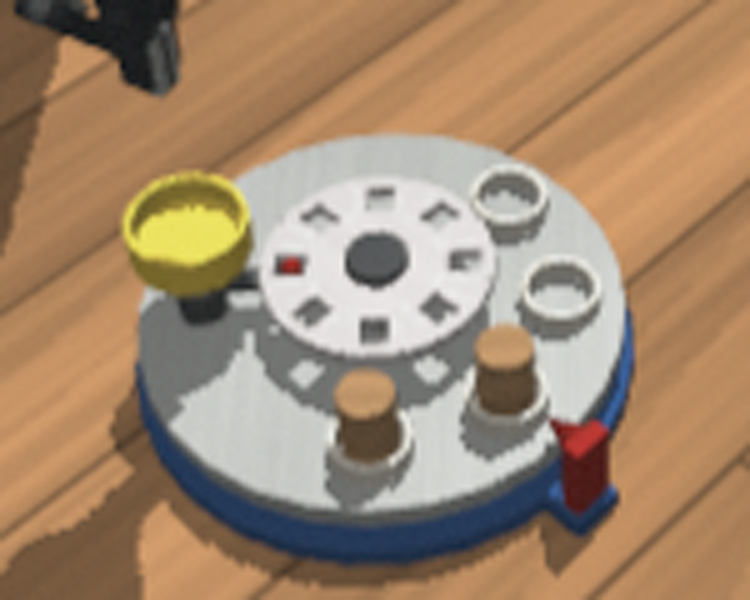

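View pics/top9full.png

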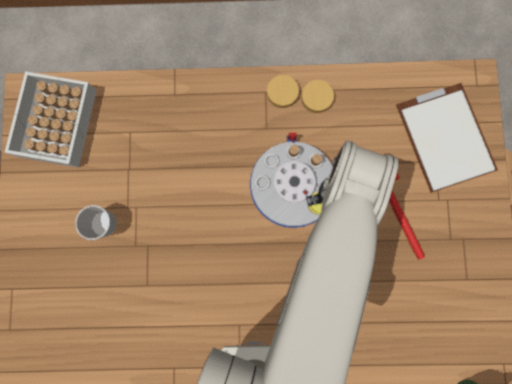

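```bash
python3 - <<'E'
from h import *
c=eyes.camera("scene")
un=lambda p:(np.array(p,float)+.5)/5-.5+np.array((150,170))
for z in(.112,.102):print(z,ray(c,un([(187,223)]),z)[0]-[.007,-.0035,0],"exp",.579-.0672,-.133-.0672)
A=[.581,-.1345]
P=[]
for dz,col in((0,(0,255,0)),(-.01,(0,0,255))):
    h=np.array([A[0]-.0672+.004,A[1]-.0672-.001,.112+dz]);P.append((circ(h,.032),col))
overlay(c,P,"pics/chk.png",(150,170,300,290),5)
cc=ray(c,un([(497,400),(364,440)]),.045);print("corks foot",cc, "from axis deg",np.degrees(np.arctan2(cc[:,1]+.1345,cc[:,0]-.581)))
E
```

```text
0.112 [ 0.50813755 -0.19726584  0.112     ] exp 0.5117999999999999 -0.2002
0.102 [ 0.49999976 -0.19232764  0.102     ] exp 0.5117999999999999 -0.2002
corks foot [[ 0.67104898 -0.13836791  0.045     ]
 [ 0.63976811 -0.20116944  0.045     ]] from axis deg [ -2.45953935 -48.60430417]
```

View pics/chk.png

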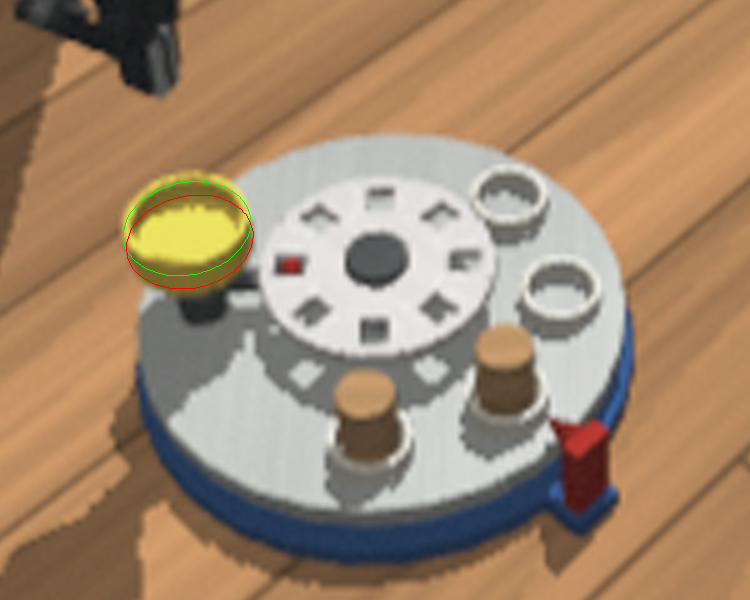

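The plunger is fully up: the rim matches the 112 mm height and the pin is in the next hole at (291,265). The cork stands at the pointer and the arm is clear, so I'm handing in.

```bash
python3 -c "
from workcell import job,bot;print(job.job_done(),bot.get_obs()['clock'])"
```

```text
the job is handed in; nothing more can be done
the job is handed in; nothing more can be done
```

I pressed the plunger down at about 7.5 N and, keeping it pressed, turned the dial counter-clockwise one hole. It then sprang up into that hole, and I handed the job in at about 7.6 s.

**Plunger and lock:** partway up there was still 4.5 N of spring force, higher than the level at which an unseated pin would have stopped. The last pictures show the red pin in the next hole and the head back at its full height.

**Corks:** both are standing in their pockets, with the next cork at the red pointer.

**Bystanders and clearance:** the pail and mallet look unmoved, though in the last top view the arm hides part of the mallet. The arm ended clear of everything, about 0.21 m up.

**Disagreements:**
- The scene camera differed from the top and wrist cameras by 5 to 8 mm, so I relied on the wrist and top views.
- The dial seems to sit near the trailing edge of its 2° of play: the final scene picture puts the next cork's foot about 2.5° short of the pointer line. Hand-picked pixels and that camera error leave about that much uncertainty.

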